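Press the ocarina gift cartons under the weight

TASK

The glued lids of the ocarina gift cartons need pressing: first slide the lidded water pot, without lifting or tipping it, off the blue outline onto the middle of the round red-rimmed mark. Then stack all the cartons on the table (there may be three, four or five) flat into one column (lid up or down does not matter), each squarely in the middle of the blue outline with its long sides along the outline's long sides. Only when the column is complete, lift the press weight up and off its hook and stand it upright on the middle of the top carton, let go of everything, and leave the ocarinas and the black stamp where they are.

Things in the scene. Friction and masses are not known exactly. Their poses are not given: they have to be found in the camera images.
- press_mark: blue rectangular outline printed flat on the table (no thickness), inside 118 x 68 mm, outside 134 x 84 mm; origin at its centre on the table top, x along its long side, y along its short side. The pot stands on it at the start
- pot_mark: flat round red-rimmed white disc mark printed on the table (no thickness), 144 mm across, to one side (left or right) of the blue outline; origin at its centre on the table top
- pot: squat lidded metal water pot (one rigid piece), 120 mm across, 39 mm high to the lid's top, 0.4 to 0.65 kg; on a 20 mm stem on the lid sits a dark wooden grip block 30 x 30 mm in plan (sides along x and y), 45 to 75 mm high; origin at the centre of the underside, z up
- stand: fixed steel hook stand; base plate 120 x 80 x 12 mm. Origin on the table under the hanging place; x points from there to the post (68 mm off, 171 mm high). A round hook arm 10 mm thick (top at 165 mm) runs from the post to 18 mm past the origin towards -x and ends there in an upturned tip 177 mm high, out to 33 mm. Raise the weight 20 mm or more, then move it 60 mm or more along -x to free it
- weight: press weight, 0.35 to 0.6 kg: steel foot 64 (x) x 60 (y) x 24 mm, two posts at y = +-26 mm, a crossbar (64 to 74 mm high) and on it a wooden grip block 30 x 30 mm, 74 to 106 mm high. It hangs upright by its crossbar (origin about 101 mm high), the hook arm passing between the posts along its x. Origin: centre of the foot's underside, z up
- box0: closed gift carton (kraft with white lid, blue band and blue round sticker), 110 (x) x 60 (y) x 36 mm (z), 0.15 to 0.29 kg; origin at the middle of the carton, 18 mm above its underside; z towards the lid. Absent in some starts (3 to 5 of the five cartons are there)
- box1: closed gift carton (kraft with white lid, red band and red round sticker), 110 (x) x 60 (y) x 36 mm (z), 0.15 to 0.29 kg; origin at the middle of the carton, 18 mm above its underside; z towards the lid. Absent in some starts (3 to 5 of the five cartons are there)
- box2: closed gift carton (kraft with white lid, yellow band and yellow round sticker), 110 (x) x 60 (y) x 36 mm (z), 0.15 to 0.29 kg; origin at the middle of the carton, 18 mm above its underside; z towards the lid. Absent in some starts (3 to 5 of the five cartons are there)
- box3: closed gift carton (kraft with white lid, green band and green round sticker), 110 (x) x 60 (y) x 36 mm (z), 0.15 to 0.29 kg; origin at the middle of the carton, 18 mm above its underside; z towards the lid. Absent in some starts (3 to 5 of the five cartons are there)
- box4: closed gift carton (kraft with white lid, orange band and orange round sticker), 110 (x) x 60 (y) x 36 mm (z), 0.15 to 0.29 kg; origin at the middle of the carton, 18 mm above its underside; z towards the lid. Absent in some starts (3 to 5 of the five cartons are there)
- ocarina_a: white ceramic ocarina lying on the table, 118 x 60 x 47 mm, not to be disturbed; origin under its middle
- ocarina_b: second white ocarina, the same size, not to be disturbed
- stamp: black foam stamp, a cylinder 40 mm across and 30 mm high, not to be disturbed
Not all that is in view belongs to the job. Leave any pink, purple or turquoise look-alike of the box2 alone.

How it is judged:
On the way, in this order (a step that is already met when the one before it is completed fails the run):
1. the pot stands on the round mark (horizontal distance between pot and pot_mark below 0.015 m and angle between pot's own z axis and vertical below 0.08 rad and height (world z) of pot below 0.006 m), for 0.2 s.
2. all cartons present stand in one square column on the blue outline (horizontal distance between each of box0, box1, box2, box3, box4 and press_mark below 0.012 m and angle between the x axis of each of box0, box1, box2, box3, box4 and the x axis of press_mark, either way round below 0.14 rad and angle between the z axis of each of box0, box1, box2, box3, box4 and the z axis of press_mark, either way round below 0.08 rad), for 0.3 s.
3. the weight is off its hook (horizontal distance between weight and stand above 0.05 m), for 0.1 s.
At the end, for the whole second after the job is handed in: Pot upright within 15 mm of the round mark's centre; every carton flat, within 12 mm of the blue outline's centre and 8 degrees of its long direction, in one column; weight upright on the top carton within 20 mm of that centre; all at rest and released (all of step 1 and all of step 2 and horizontal distance between weight and press_mark below 0.02 m and angle between weight's own z axis and vertical below 0.08 rad and z of each of box0, box1, box2, box3, box4 in the frame of weight below -0.012 m and linear speed of each of box0, box1, box2, box3, box4, pot, weight below 0.02 m/s); the robot touches nothing.
It fails at once if the pot is lifted more than 12 mm off the table (height (world z) of pot above 0.012 m).
It fails at once if the pot is tipped more than 14 degrees (angle between pot's own z axis and vertical above 0.25 rad).
It fails at once if an ocarina or the stamp is pushed more than 50 mm away (distance of any of ocarina_a, ocarina_b, stamp from where it was at the start of the episode above 0.05 m).
Of box0, box1, box2, box3, box4 only 3 to 5 are there at a start; the rules pass over those that are not, and their reading is None.
At some moment in a run one of pot, box0, box1, box2, box3, box4 may be knocked a few centimetres aside while the robot is not near it.
It also fails if it takes over 210 s, if anything falls off the work surface, if the arm or the gripper's body presses on something with over 40 N, if the wrist force passes 120 N, or if a joint passes its speed limit or range.

ROBOT

A 6-joint arm with a two-finger parallel gripper is mounted at the origin on the work surface. World frame = base frame: x ahead of the robot, y to its left, z up, the work surface at z = 0. Lengths are in m, angles in rad, forces in N, time in s.
With the tool pointing down it reaches from about 0.35 to 0.975 m from the base axis. Payload 4.9 kg.
Tool frame: the origin (TCP) lies midway between the tips of the shut fingers; the grasp point (between the pads) lies 19 mm behind it; z points along the fingers, y is the line along which they close (so a half turn about z gives the same grasp; the last joint's range is limited). The gripper opens to 85 mm and grips with 20 to 120 N. Pads are 22 mm wide; open, the fingers measure 114 mm over their backs; the gripper's body (76 mm by 85 mm) begins 54 mm behind the grasp point. The pads swing forward as they close: fully open they stand 13 mm farther back than shut.
Start: joints at [-1.463, 0.053, 1.613, -0, 1.476, -0.119], TCP at [0.141, -0.609, 0.231] pointing down, gripper open.
Joint ranges: [-3.01, 3.01], [-1.01, 2.22], [0.06, 2.58], [-1.02, 4.17], [0.09, 2.62], [-3.14, 3.14]. Speed limits (rad/s): [2.57, 2.57, 3.14, 3.14, 3.14, 3.14].

INTERFACE

Orientations are given as a unit quaternion [w, x, y, z].
In Python, from plant import r, vision gives the robot as it stands.
- The arm moves only by the shell command python3 -m jog 'ROWS' [OPENING] [FORCE]. ROWS is JSON, a list of rows, each an object with "offset": the shift along the world's x, y, z in m, a list of three; "twist": the turn, a rotation vector about the world's x, y, z in rad, a list of three. A call has 1 to 5 rows; each row is the pose to reach, as a shift and turn from the pose commanded when the call began; what a row does not reach only later rows make up. A row lasts 1/8 s, in which the tool goes at most 62.5 mm and 10.7 degrees, less where a joint would pass 70% of its speed; a pose out of reach is approached as far as the arm can. A call with a gripper value outside its range is refused whole. OPENING is the finger opening in m, from 0 to 0.0854, set as the call begins (- or left out, the last holds). The fingers move at their own pace and stop on an object; FORCE is the grip in N (left out, the last holds). Time passes only in rows, so rows that repeat a pose let the fingers close. It gives the time, the measured TCP pose, the force, the opening and the grip force at its end, in the units of the state.
- r.state(): the state, without advancing time (a new reading comes with each control period).
- vision.grab_frame(name): name is "scene" or "top"; returns a dict with "pixels" (400x640x3 uint8, red, green, blue), "fov_y" (degrees; the focal length in pixels is half the picture's height over the tangent of half this angle, whatever the lens; pixels are square), "cx", "cy" (the principal point, pixels), "world_from_camera" (4x4, takes a point from camera to world coordinates). Camera axes: x right, y down, z forward; pixel columns grow to the right and rows downward; lengths in m; the calibration is good to about 2 mm. A picture is of the moment at which its call begins. There is no depth.
- r.sign_off(): hands the job in; it is judged then, once.
Trained networks look in the newest picture that a camera, given by its name, has taken for a name from the list of things; names that differ only in an ending like _2 or _b are one class to them, and where a whole thing is asked for, a point or a joint stands for the part that bears it (a point fixed in the world has none). Each returns a list of dicts, best first, with "score" (0 to 1); they miss things now and then, are a little off and sometimes report something else, mostly with a low value. They report only what shows in the picture. A call takes as long as a camera call. They do not tell look-alikes from the thing itself.
- vision.recognise(thing, camera): "extent" ([left, top, width, height] in pixels, round what is visible of it).
- vision.trace(thing, camera): "mask" (400x640 bool, what is visible of it) and "extent" ([left, top, width, height] in pixels, round what is visible of it).
- vision.pinpoint(thing, camera): "point" ([column, row] in pixels: a listed point, or the origin of a listed thing).
The state is a dict: "time": time; "q": joint angles; "joint_vel": joint speeds; "effort": joint torques, N m; "ee_pos": TCP position; "tcp_rot": TCP orientation; "force": force on the tool from outside, world axes, zero at the start; "ft_torque": the same for the moment, N m; "gripper_width": finger opening in m; "finger_force": force on a finger pad.
Only numpy, scipy, OpenCV 4.12 (cv2) and the standard library are available. Lean on these libraries where they do the work, as an engineer would, in place of code of your own. Each camera call takes 0.05 s, during which the arm holds its last target. There are 200 camera calls.

## Working session

There is one attempt and no reset: what is moved stays moved. The work goes in short steps, Python scripts to look and compute and a shell command to move; the robot and the scene stay as the last step left them, time stands still between calls to the robot, and variables do not carry over. Pictures are saved under pics/ and viewed, at most 14 in all, crops included, and the job is handed in when it is done.

```bash
ls; mkdir -p pics; cat > h.py <<'E'
import numpy as np, cv2
from plant import r, vision
def grab(n): return vision.grab_frame(n)
def K(f):
    F=200/np.tan(np.radians(f["fov_y"])/2); return F
def ray(f,p,z):
    F=K(f); T=np.array(f["world_from_camera"]); d=T[:3,:3]@np.array([(p[0]-f["cx"])/F,(p[1]-f["cy"])/F,1]); o=T[:3,3]
    return o+d*(z-o[2])/d[2]
def proj(f,P):
    T=np.array(f["world_from_camera"]); c=T[:3,:3].T@(np.array(P)-T[:3,3]); F=K(f); return np.array([f["cx"]+F*c[0]/c[2],f["cy"]+F*c[1]/c[2]])
def save(f,n,crop=None,s=1):
    im=cv2.cvtColor(f["pixels"],cv2.COLOR_RGB2BGR)
    if crop: x,y,w,h=crop; im=im[y:y+h,x:x+w]
    cv2.imwrite("pics/"+n,cv2.resize(im,None,fx=s,fy=s,interpolation=cv2.INTER_CUBIC))
E
python3 - <<'E'
from h import *
for c in("top","scene"):
    f=grab(c); save(f,c+"0.png",s=1.25)
    print(c,f["fov_y"],f["cx"],f["cy"],np.round(f["world_from_camera"],3).tolist())
    for t in["pot","pot_mark","press_mark","stand","weight","box0","box1","box2","box3","box4","ocarina_a","stamp"]:
        print(t,[(round(d["score"],2),np.round(d["point"],1).tolist(),np.round(ray(f,d["point"],0.018 if 'box' in t else 0.1 if t=='weight' else 0),3).tolist()) for d in vision.pinpoint(t,c)[:4]])
print(r.state())
E
```

```text
pics
top 45.63877520807999 320.08738177796533 200.82660119462753 [[0.022, -0.988, 0.153, 0.303], [-1.0, -0.021, 0.004, -0.013], [-0.001, -0.153, -0.988, 1.416], [0.0, 0.0, 0.0, 1.0]]
pot [(0.89, [297.6, 220.3], [0.462, 0.059, 0.0]), (0.72, [401.0, 222.1], [0.463, -0.251, 0.0]), (0.26, [390.5, 223.1], [0.459, -0.219, 0.0])]
pot_mark [(0.76, [236.4, 209.5], [0.49, 0.244, 0.0])]
press_mark []
stand [(0.92, [390.6, 224.4], [0.455, -0.219, 0.0])]
weight [(0.75, [401.0, 223.1], [0.449, -0.234, 0.1])]
box0 [(0.85, [322.5, 157.5], [0.652, -0.012, 0.018]), (0.83, [257.3, 162.0], [0.634, 0.185, 0.018]), (0.76, [462.1, 262.7], [0.346, -0.425, 0.018]), (0.58, [483.4, 153.2], [0.676, -0.497, 0.018])]
box1 [(0.85, [322.5, 157.5], [0.652, -0.012, 0.018]), (0.83, [257.3, 162.0], [0.634, 0.185, 0.018]), (0.76, [462.1, 262.7], [0.346, -0.425, 0.018]), (0.58, [483.4, 153.2], [0.676, -0.497, 0.018])]
box2 [(0.85, [322.5, 157.5], [0.652, -0.012, 0.018]), (0.83, [257.3, 162.0], [0.634, 0.185, 0.018]), (0.76, [462.1, 262.7], [0.346, -0.425, 0.018]), (0.58, [483.4, 153.2], [0.676, -0.497, 0.018])]
box3 [(0.
[... 2114 characters left out ...]
1, 0.0])]
{'time': 1.3, 'q': array([-1.46299906e+00,  5.26971981e-02,  1.61287497e+00,  4.46177650e-06,
        1.47601014e+00, -1.18960673e-01]), 'joint_vel': array([ 0.00214901,  0.00072501, -0.00034986, -0.00045736, -0.00146086,
        0.00100042]), 'effort': array([ 3.38943537e-04, -3.93677509e+01, -3.70456016e+01, -3.65370795e-05,
        6.02257423e-04,  1.24136068e-05]), 'ee_pos': array([ 0.1405367 , -0.60898365,  0.23132029]), 'tcp_rot': array([5.18761587e-06, 9.93579511e-01, 1.13136006e-01, 2.19195379e-06]), 'force': array([ 0.70693689, -0.6847086 ,  0.52505796]), 'ft_torque': array([ 0.01739253, -0.0114066 ,  0.00095624]), 'finger_force': 0.0, 'gripper_width': 0.08546964589273397}
```

View pics/top0.png

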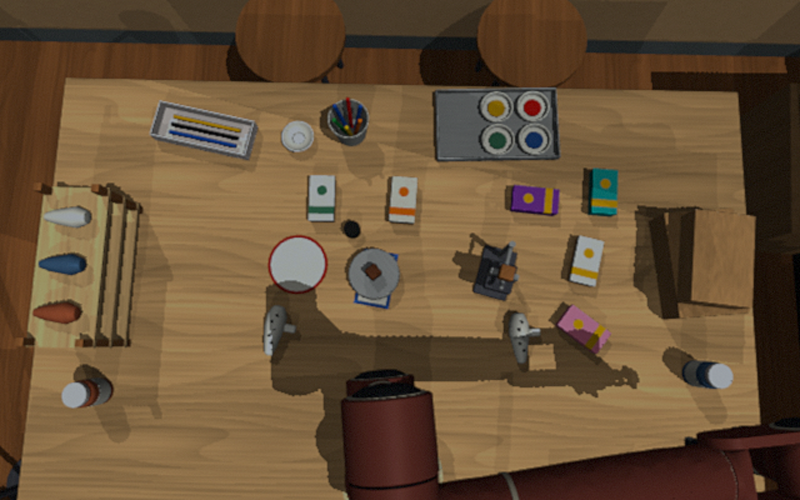

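View pics/scene0.png

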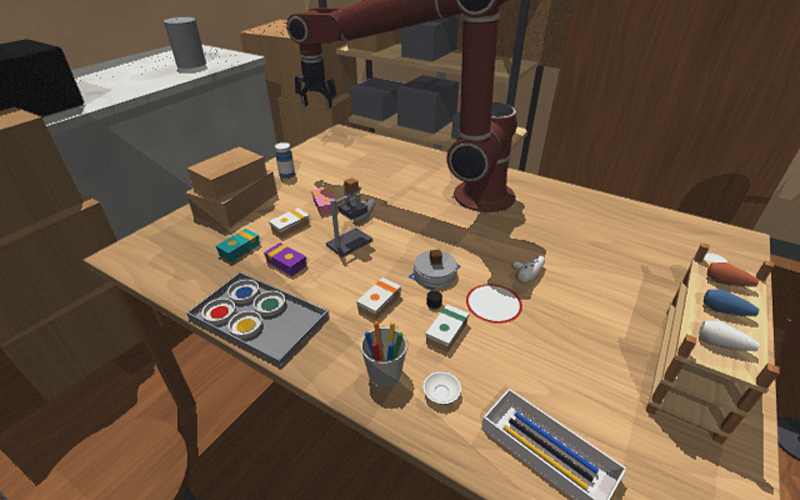

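```bash
cat >> h.py <<'E'
from scipy.optimize import minimize
def boxpts(lx,ly,z0,z1):
    return np.array([[a*lx/2,b*ly/2,z] for a in(-1,1) for b in(-1,1) for z in(z0,z1)])
def cyl(rad,z0,z1):
    t=np.linspace(0,2*np.pi,40); return np.array([[rad*np.cos(a),rad*np.sin(a),z] for a in t for z in(z0,z1)])
def hullmask(f,pts,x,y,th):
    c,s=np.cos(th),np.sin(th); W=pts@np.array([[c,-s,0],[s,c,0],[0,0,1]]).T+[x,y,0]
    uv=np.array([proj(f,p) for p in W],np.float32); h=cv2.convexHull(uv)
    m=np.zeros((400,640),np.uint8); cv2.fillConvexPoly(m,np.round(h*16).astype(np.int32),255,cv2.LINE_AA,4); return m/255.
def fit(obs,pts,x0,yaws=np.linspace(-1.5,1.5,7)):
    "obs: list of (frame,mask); returns (1-IoU,[x,y,yaw])"
    def cost(p): 
        return sum(1-np.minimum(h,m).sum()/np.maximum(h,m).sum() for f,m in obs for h in[hullmask(f,pts,*p)])/len(obs)
    best=min(((cost([*x0,a]),a) for a in yaws))
    for k in range(2):
        s=minimize(cost,[*x0,best[1]] if k==0 else s.x,method="Nelder-Mead",options=dict(initial_simplex=(np.array([*x0,best[1]]) if k==0 else s.x)+np.array([[0,0,0],[.01,0,0],[0,.01,0],[0,0,.25]])*(1 if k==0 else .4),xatol=2e-4,fatol=1e-5))
    return round(s.fun,3),np.round(s.x,4).tolist()
BOX=boxpts(.11,.06,0,.036)
def near(f,thing,cam,P,tol=14):
    c=proj(f,P); L=[d for d in vision.trace(thing,cam) if abs(d["extent"][0]+d["extent"][2]/2-c[0])<tol and abs(d["extent"][1]+d["extent"][3]/2-c[1])<tol]
    return L[0]["mask"].astype(float) if L else None
def measbox(name,x,y,z=0,cams=("top","scene")):
    pts=BOX+[0,0,z]; o={}
    for c in cams:
        f=grab(c); m=near(f,name,c,[x,y,z+.018])
        if m is not None: o[c]=(f,m)
    for c in o: print(name,c,fit([o[c]],pts,[x,y]))
    if len(o)==2: print(name,"both",fit(list(o.values()),pts,[x,y]))
E
cat > m1.py <<'E'
from h import *
measbox("box3",.634,.185); measbox("box4",.645,-.012); measbox("box2",.505,-.45)
for c in("top","scene"):
    f=grab(c)
    m=vision.trace("pot_mark",c)
    if m:
        cs=max(cv2.findContours(m[0]["mask"].astype(np.uint8),0,1)[0],key=len)[:,0]
        P=np.array([ray(f,p,0)[:2] for p in cs],np.float32); print("mark",c,cv2.minEnclosingCircle(P),len(m))
    L=vision.trace("pot",c); print("pot",[(d["extent"],round(d["score"],2)) for d in L[:3]])
    for d in L[:2]: 
        e=d["extent"]; P=ray(f,[e[0]+e[2]/2,e[1]+e[3]/2],.02)[:2]; print(fit([(f,d["mask"].astype(float))],np.vstack([cyl(.06,0,.036)]),P,[0]))
f=grab("top");save(f,"crop1.png",(200,160,240,130),3.3)
E
python3 m1.py
```

```text
box3 top (np.float64(0.155), [0.645, 0.1838, 0.0757])
box3 scene (np.float64(0.105), [0.6416, 0.1818, 0.0545])
box3 both (np.float64(0.132), [0.6423, 0.1824, 0.0469])
box4 top (np.float64(0.179), [0.6457, -0.0119, -0.0416])
box4 scene (np.float64(0.062), [0.6425, -0.0122, -0.0403])
box4 both (np.float64(0.12), [0.6429, -0.0121, -0.0449])
box2 top (np.float64(0.111), [0.5068, -0.4469, -0.2249])
box2 scene (np.float64(0.181), [0.5021, -0.4479, -0.0689])
box2 both (np.float64(0.152), [0.5071, -0.4474, -0.2182])
mark top ((0.4888625741004944, 0.2368268221616745), 0.07401206344366074) 1
pot [([212.0, 242.5, 22.2, 43.0], 0.69), ([278.7, 199.4, 43.8, 39.0], 0.58), ([211.1, 188.4, 49.7, 46.7], 0.32)]
(np.float64(0.634), [0.3283, 0.2712, 0.1081])
(np.float64(0.097), [0.4639, 0.0522, 0.0926])
mark scene ((0.48900145292282104, 0.23605583608150482), 0.07486529648303986) 1
pot [([329.6, 200.3, 34.8, 29.2], 0.84)]
(np.float64(0.129), [0.4592, 0.0512, 0.5443])
```

View pics/crop1.png

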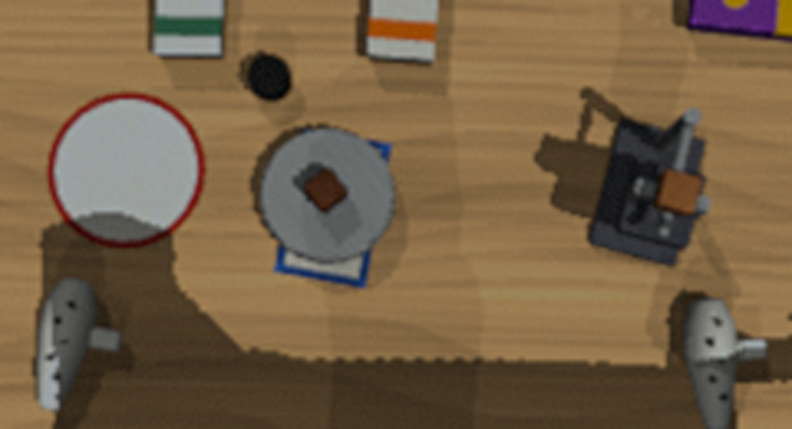

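```bash
cat >> h.py <<'E'
def brown(f,P,R=16):
    "segment reddish wooden block near projected P"
    im=f["pixels"].astype(int); c=proj(f,P); m=np.zeros((400,640),np.uint8)
    y0,x0=int(c[1])-R,int(c[0])-R; s=im[y0:y0+2*R,x0:x0+2*R]
    m[y0:y0+2*R,x0:x0+2*R]=(s[...,0]>1.7*s[...,2])&(s[...,0]>40)
    n,l,st,ce=cv2.connectedComponentsWithStats(m); k=1+np.argmax(st[1:,4]); return (l==k).astype(float)
E
python3 - <<'E'
from h import *
o=[]
for c in("top","scene"):
    f=grab(c); m=brown(f,[.463,.053,.06]); print(c,m.sum(),np.argwhere(m).min(0),np.argwhere(m).max(0)); o.append((f,m))
    save(f,"blk_%s.png"%c,tuple(int(v) for v in (proj(f,[.463,.053,.06])-[30,25]))+(60,50),6)
B=boxpts(.03,.03,.045,.075)
for q in(o[:1],o[1:],o): print(fit(q,B,[.463,.053],np.linspace(0,1.4,8)))
a=cv2.imread("pics/blk_top.png");b=cv2.imread("pics/blk_scene.png");cv2.imwrite("pics/blk.png",np.hstack([a,b]))
E
```

```text
top 96.0 [211 292] [223 304]
scene 453.0 [188 332] [210 363]
(np.float64(0.376), [0.4635, 0.0549, 0.5382])
(np.float64(0.683), [0.4225, 0.0245, 1.2267])
(np.float64(0.594), [0.4613, 0.0536, 0.6017])
```

View pics/blk.png

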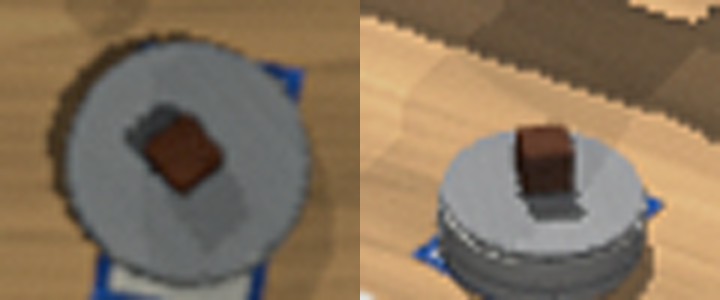

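```bash
python3 -m jog '[{"offset":[0.024,0.05,0.02],"twist":[0,0,0.11]},{"offset":[0.048,0.1,0.04],"twist":[0,0,0.22]},{"offset":[0.072,0.15,0.05],"twist":[0,0,0.33]},{"offset":[0.096,0.2,0.05],"twist":[0,0,0.44]},{"offset":[0.12,0.25,0.05],"twist":[0,0,0.534]}]' 0.0854
python3 -m jog '[{"offset":[0.024,0.05,0],"twist":[0,0,0]},{"offset":[0.048,0.1,0],"twist":[0,0,0]},{"offset":[0.072,0.15,0],"twist":[0,0,0]},{"offset":[0.096,0.2,0],"twist":[0,0,0]},{"offset":[0.12,0.25,0],"twist":[0,0,0]}]'
python3 -m jog '[{"offset":[0.024,0.05,0],"twist":[0,0,0]},{"offset":[0.048,0.1,0],"twist":[0,0,0]},{"offset":[0.082,0.162,0],"twist":[0,0,0]},{"offset":[0.082,0.162,0],"twist":[0,0,0]},{"offset":[0.082,0.162,0],"twist":[0,0,0]}]'
```

```text
time: 2.98
ee_pos: [0.2611, -0.3574, 0.2817]
tcp_rot: [0.001, 0.928, 0.373, 0.0]
force: [0.1, 0.6, 0.2]
gripper_width: 0.0855
finger_force: 0.0
time: 3.6
ee_pos: [0.381, -0.1073, 0.2817]
tcp_rot: [0.001, 0.929, 0.371, 0.001]
force: [0.9, 0.2, 1.0]
gripper_width: 0.0857
finger_force: 0.0
time: 4.22
ee_pos: [0.4624, 0.0532, 0.2812]
tcp_rot: [0.0, 0.928, 0.372, -0.0]
force: [-0.3, -1.1, 0.7]
gripper_width: 0.0857
finger_force: 0.0
```

```bash
python3 -m jog '[{"offset":[0,0,-0.06],"twist":[0,0,0]},{"offset":[0,0,-0.12],"twist":[0,0,0]},{"offset":[0,0,-0.17],"twist":[0,0,0]},{"offset":[0,0,-0.21],"twist":[0,0,0]},{"offset":[0,0,-0.232],"twist":[0,0,0]}]' 
python3 -m jog '[{"offset":[0,0,0],"twist":[0,0,0]},{"offset":[0,0,0],"twist":[0,0,0]},{"offset":[0,0,0],"twist":[0,0,0]},{"offset":[0,0,0],"twist":[0,0,0]},{"offset":[0,0,0],"twist":[0,0,0]}]' 0.0 40
python3 -m jog '[{"offset":[0,0,0],"twist":[0,0,0]},{"offset":[0,0,0],"twist":[0,0,0]},{"offset":[0,0,0],"twist":[0,0,0]}]'
python3 - <<'E'
from h import *
f=grab("scene");save(f,"g1.png",(250,120,160,120),4)
print(r.state()["ft_torque"])
E
```

```text
time: 4.85
ee_pos: [0.4606, 0.0512, 0.0469]
tcp_rot: [-0.0, 0.929, 0.37, -0.002]
force: [-0.8, -0.3, 0.3]
gripper_width: 0.0854
finger_force: 0.0
time: 5.48
ee_pos: [0.4642, 0.0525, 0.0514]
tcp_rot: [0.001, 0.928, 0.371, 0.001]
force: [0.0, -2.5, 6.0]
gripper_width: 0.0296
finger_force: 42.5
time: 5.85
ee_pos: [0.4642, 0.0525, 0.0513]
tcp_rot: [0.001, 0.928, 0.371, 0.001]
force: [-0.2, -2.0, 6.6]
gripper_width: 0.0294
finger_force: 42.6
[-0.36566446  0.1039173  -0.11269569]
```

View pics/g1.png

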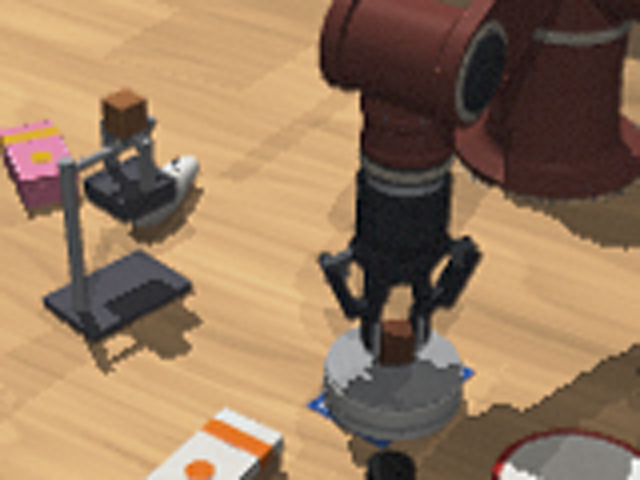

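```bash
python3 -m jog '[{"offset":[0,0.015,0],"twist":[0,0,0]},{"offset":[0,0.03,0],"twist":[0,0,0]},{"offset":[0,0.045,0],"twist":[0,0,0]},{"offset":[0,0.06,0],"twist":[0,0,0]},{"offset":[0,0.075,0],"twist":[0,0,0]}]' 
python3 -m jog '[{"offset":[0,0.015,0],"twist":[0,0,0]},{"offset":[0,0.03,0],"twist":[0,0,0]},{"offset":[0.005,0.045,0],"twist":[0,0,0]},{"offset":[0.01,0.06,0],"twist":[0,0,0]},{"offset":[0.015,0.075,0],"twist":[0,0,0]}]' 
python3 -m jog '[{"offset":[0.004,0.012,0],"twist":[0,0,0]},{"offset":[0.008,0.024,0],"twist":[0,0,0]},{"offset":[0.01,0.034,0],"twist":[0,0,0]},{"offset":[0.01,0.034,0],"twist":[0,0,0]},{"offset":[0.01,0.034,0],"twist":[0,0,0]}]' 
python3 - <<'E'
from h import *
s=r.state();print(s["ee_pos"],s["ft_torque"])
f=grab("scene");save(f,"g2.png",(300,120,160,150),4)
d=vision.trace("pot","scene")[0];print(d["extent"],fit([(f,d["mask"].astype(float))],cyl(.06,0,.036),[.489,.236],[0]))
E
```

```text
time: 6.52
ee_pos: [0.4644, 0.1269, 0.0514]
tcp_rot: [0.003, 0.928, 0.372, 0.001]
force: [0.4, -8.0, 6.3]
gripper_width: 0.0297
finger_force: 41.6
time: 7.15
ee_pos: [0.4786, 0.2016, 0.0513]
tcp_rot: [0.003, 0.928, 0.372, -0.001]
force: [-3.8, -10.5, 11.2]
gripper_width: 0.0295
finger_force: 42.6
time: 7.78
ee_pos: [0.4891, 0.2369, 0.0514]
tcp_rot: [0.001, 0.928, 0.372, 0.001]
force: [-0.7, -3.2, 7.3]
gripper_width: 0.0299
finger_force: 41.8
[0.48910453 0.23693984 0.05136164] [-0.53598366 -0.06299713  0.00788645]
[377.4, 224.5, 36.5, 33.2] (np.float64(0.159), [0.4887, 0.2356, -0.0469])
```

View pics/g2.png

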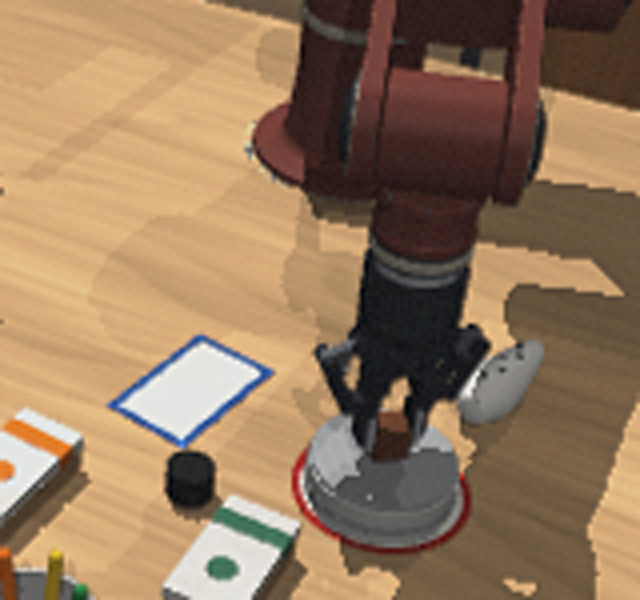

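```bash
python3 -m jog '[{"offset":[0,0,0],"twist":[0,0,0]},{"offset":[0,0,0],"twist":[0,0,0]},{"offset":[0,0,0],"twist":[0,0,0]},{"offset":[0,0,0.03],"twist":[0,0,0]},{"offset":[0,0,0.08],"twist":[0,0,0]}]' 0.0854
python3 -m jog '[{"offset":[0,0,0.05],"twist":[0,0,0]},{"offset":[0,0,0.1],"twist":[0,0,0]},{"offset":[0,0,0.12],"twist":[0,0,0]},{"offset":[0,0,0.12],"twist":[0,0,0]}]'
cat >> h.py <<'E'
def cl(f,sel,crop):
    m=np.zeros((400,640),np.uint8);x,y,w,h=crop;im=f["pixels"].astype(int)[y:y+h,x:x+w];m[y:y+h,x:x+w]=sel(im)
    n,l,st,ce=cv2.connectedComponentsWithStats(m,connectivity=8);k=1+np.argmax(st[1:,4]);return (l==k).astype(np.uint8)
def box_crop(f,P,R): c=proj(f,P);return int(c[0]-R),int(c[1]-R),2*R,2*R
def rect(f,m,z):
    cs=np.vstack(cv2.findContours(m.astype(np.uint8),0,1)[0])[:,0]
    (c,(w,h),a)=cv2.minAreaRect(np.array([ray(f,p,z)[:2]*1000 for p in cs],np.float32))
    if w<h: w,h,a=h,w,a-90
    return np.round([c[0]/1000,c[1]/1000,np.radians(a),w,h],4).tolist()
E
cat > m2.py <<'E'
from h import *
for c in("top","scene"):
    f=grab(c)
    m=cl(f,lambda i:(i[...,2]>1.3*i[...,0])&(i[...,2]>50),box_crop(f,[.46,.05,0],40))
    m=cv2.morphologyEx(m,cv2.MORPH_CLOSE,np.ones((3,3)))
    print("press",c,m.sum(),rect(f,m,0))
    h=cv2.convexHull(np.argwhere(m)[:,::-1].astype(np.int32)); mm=np.zeros((400,640),np.uint8);cv2.fillConvexPoly(mm,h,1)
    if m.sum()>50: print(" fit",fit([(f,mm.astype(float))],boxpts(.134,.084,0,.0001),[.463,.05]))
    for d in vision.trace("press_mark",c)[:1]: print(" net",d["score"],rect(f,d["mask"],0))
    L=vision.trace("pot",c)
    for d in L[:1]: print("pot",c,fit([(f,d["mask"].astype(float))],cyl(.06,0,.036),[.489,.236],[0]))
measbox("box3",.643,.182)
E
python3 m2.py
```

```text
time: 8.5
ee_pos: [0.4855, 0.2364, 0.1275]
tcp_rot: [-0.0, 0.929, 0.371, -0.003]
force: [0.9, -0.3, 0.0]
gripper_width: 0.0856
finger_force: 0.0
time: 9.0
ee_pos: [0.488, 0.2373, 0.2502]
tcp_rot: [0.0, 0.928, 0.371, 0.001]
force: [-0.3, -0.0, -1.0]
gripper_width: 0.085
finger_force: 0.0
press top 294 [0.4557, 0.0503, -0.1588, 132.1012, 82.2191]
 fit (np.float64(0.067), [0.456, 0.0501, -0.1589])
 net 0.65 [0.4569, 0.0487, -0.1559, 137.5325, 84.1655]
pot top (np.float64(0.478), [0.4911, 0.2366, 0.0139])
press scene 162 [0.4553, 0.0475, -0.1552, 131.5097, 83.7247]
 fit (np.float64(0.074), [0.4546, 0.0482, -0.1521])
 net 0.58 [0.4564, 0.0491, -0.1674, 133.9077, 83.4794]
pot scene (np.float64(0.131), [0.4868, 0.2368, 0.0921])
box3 top (np.float64(0.101), [0.6459, 0.1842, 0.0449])
box3 scene (np.float64(0.1), [0.6414, 0.1823, 0.0664])
box3 both (np.float64(0.104), [0.6423, 0.1831, 0.0478])
```

```bash
python3 -m jog '[{"offset":[0.031,-0.011,0],"twist":[0,0,-0.142]},{"offset":[0.062,-0.022,0],"twist":[0,0,-0.284]},{"offset":[0.093,-0.033,0],"twist":[0,0,-0.426]},{"offset":[0.124,-0.044,0],"twist":[0,0,-0.568]},{"offset":[0.155,-0.054,0],"twist":[0,0,-0.71]}]' 
python3 -m jog '[{"offset":[0,0,-0.06],"twist":[0,0,0]},{"offset":[0,0,-0.12],"twist":[0,0,0]},{"offset":[0,0,-0.18],"twist":[0,0,0]},{"offset":[0,0,-0.21],"twist":[0,0,0]},{"offset":[0,0,-0.21],"twist":[0,0,0]}]' 
python3 - <<'E'
from h import *
s=r.state();print(s["ee_pos"],s["tcp_rot"])
E
```

```text
time: 10.12
ee_pos: [0.6436, 0.1826, 0.2491]
tcp_rot: [-0.0, 1.0, 0.023, -0.0]
force: [0.8, -0.3, 0.2]
gripper_width: 0.0854
finger_force: 0.0
time: 10.75
ee_pos: [0.6397, 0.1825, 0.0353]
tcp_rot: [0.001, 1.0, 0.025, -0.004]
force: [0.5, 0.7, 0.4]
gripper_width: 0.0857
finger_force: 0.0
[0.63972158 0.18251009 0.03529181] [ 5.11427155e-04  9.99671608e-01  2.53550104e-02 -3.67944316e-03]
```

```bash
python3 -m jog '[{"offset":[0,0,-0.015],"twist":[0,0,0]},{"offset":[0,0,-0.028],"twist":[0,0,0]},{"offset":[0,0,-0.028],"twist":[0,0,0]},{"offset":[0,0,-0.028],"twist":[0,0,0]}]' 
python3 -m jog '[{"offset":[0,0,0],"twist":[0,0,0]},{"offset":[0,0,0],"twist":[0,0,0]},{"offset":[0,0,0],"twist":[0,0,0]},{"offset":[0,0,0],"twist":[0,0,0]},{"offset":[0,0,0],"twist":[0,0,0]}]' 0.0 40
python3 -m jog '[{"offset":[0,0,0],"twist":[0,0,0]},{"offset":[0,0,0.03],"twist":[0,0,0]},{"offset":[0,0,0.07],"twist":[0,0,0]},{"offset":[0,0,0.11],"twist":[0,0,0]},{"offset":[0,0,0.15],"twist":[0,0,0]}]'
python3 -m jog '[{"offset":[-0.012,0,0],"twist":[0,0,0]},{"offset":[-0.012,0,0],"twist":[0,0,0]},{"offset":[-0.012,0,0],"twist":[0,0,0]}]'
python3 - <<'E'
from h import *
s=r.state();print(s["ee_pos"],s["tcp_rot"])
measbox("box3",s["ee_pos"][0],s["ee_pos"][1],s["ee_pos"][2]-.011)
f=grab("scene");save(f,"g3.png",box_crop(f,s["ee_pos"],60),4)
E
```

```text
time: 11.25
ee_pos: [0.643, 0.1831, 0.012]
tcp_rot: [-0.0, 1.0, 0.025, 0.001]
force: [0.7, -0.7, 0.6]
gripper_width: 0.0851
finger_force: 0.0
time: 11.88
ee_pos: [0.6434, 0.1831, 0.0125]
tcp_rot: [-0.0, 1.0, 0.025, 0.001]
force: [-0.6, -0.6, 6.4]
gripper_width: 0.0597
finger_force: 44.3
time: 12.5
ee_pos: [0.6414, 0.1829, 0.1607]
tcp_rot: [0.0, 1.0, 0.025, -0.001]
force: [-0.4, -0.5, -2.8]
gripper_width: 0.0597
finger_force: 43.9
time: 12.88
ee_pos: [0.6287, 0.1828, 0.158]
tcp_rot: [0.0, 1.0, 0.025, -0.002]
force: [-0.0, -0.5, -2.3]
gripper_width: 0.0595
finger_force: 43.9
[0.62874853 0.18277724 0.15802091] [ 3.31192995e-04  9.99673420e-01  2.54344233e-02 -2.45642545e-03]
box3 scene (np.float64(0.244), [0.6312, 0.1756, 0.3041])
```

View pics/g3.png

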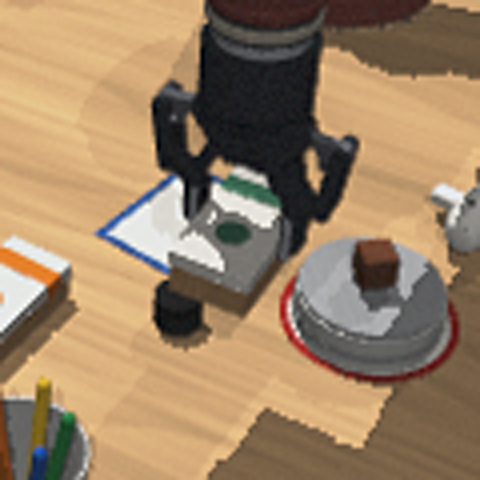

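```bash
python3 -m jog '[{"offset":[-0.04,-0.03,0],"twist":[0,0,-0.07]},{"offset":[-0.08,-0.06,0],"twist":[0,0,-0.14]},{"offset":[-0.12,-0.09,0],"twist":[0,0,-0.207]},{"offset":[-0.15,-0.12,0],"twist":[0,0,-0.207]},{"offset":[-0.174,-0.134,0],"twist":[0,0,-0.207]}]' 
python3 -m jog '[{"offset":[0,0,0],"twist":[0,0,0]},{"offset":[0,0,-0.04],"twist":[0,0,0]},{"offset":[0,0,-0.08],"twist":[0,0,0]},{"offset":[0,0,-0.11],"twist":[0,0,0]},{"offset":[0,0,-0.13],"twist":[0,0,0]}]' 
python3 -m jog '[{"offset":[0,0,0],"twist":[0,0,0]},{"offset":[0,0,0],"twist":[0,0,0]},{"offset":[0,0,0],"twist":[0,0,0]}]'
```

```text
time: 13.75
ee_pos: [0.4554, 0.0479, 0.1612]
tcp_rot: [0.0, 0.997, -0.079, 0.0]
force: [0.7, -0.8, -2.2]
gripper_width: 0.0595
finger_force: 44.0
time: 14.38
ee_pos: [0.4565, 0.0495, 0.0297]
tcp_rot: [-0.0, 0.997, -0.078, -0.001]
force: [0.5, -0.1, -1.8]
gripper_width: 0.0594
finger_force: 43.9
time: 14.75
ee_pos: [0.4579, 0.0491, 0.0328]
tcp_rot: [-0.0, 0.997, -0.078, 0.001]
force: [-0.3, -0.2, -2.0]
gripper_width: 0.0591
finger_force: 43.9
```

```bash
python3 -m jog '[{"offset":[-0.001,0,-0.01],"twist":[0,0,0]},{"offset":[-0.001,0,-0.019],"twist":[0,0,0]},{"offset":[-0.001,0,-0.02],"twist":[0,0,0]},{"offset":[-0.001,0,-0.02],"twist":[0,0,0]}]' 
python3 -m jog '[{"offset":[0,0,0],"twist":[0,0,0]},{"offset":[0,0,0],"twist":[0,0,0]},{"offset":[0,0,0],"twist":[0,0,0]},{"offset":[0,0,0.04],"twist":[0,0,0]},{"offset":[0,0,0.08],"twist":[0,0,0]}]' 0.0854
python3 -m jog '[{"offset":[0,0,0.05],"twist":[0,0,0]},{"offset":[0.02,0,0.1],"twist":[0,0,0]},{"offset":[0.07,-0.02,0.14],"twist":[0,0,0.115]},{"offset":[0.13,-0.04,0.14],"twist":[0,0,0.115]},{"offset":[0.187,-0.061,0.14],"twist":[0,0,0.115]}]'
python3 -m jog '[{"offset":[0,0,0],"twist":[0,0,0]},{"offset":[0,0,0],"twist":[0,0,0]}]'
python3 - <<'E'
from h import *
measbox("box3",.456,.049);measbox("box4",.643,-.012)
f=grab("scene");save(f,"g4.png",(220,120,220,150),3.3)
E
```

```text
time: 15.25
ee_pos: [0.4556, 0.049, 0.012]
tcp_rot: [-0.0, 0.997, -0.078, -0.001]
force: [-3.4, 0.4, 7.6]
gripper_width: 0.0592
finger_force: 42.9
time: 15.88
ee_pos: [0.4548, 0.049, 0.0915]
tcp_rot: [0.0, 0.997, -0.078, -0.001]
force: [0.8, 0.4, 0.0]
gripper_width: 0.0853
finger_force: 0.0
time: 16.5
ee_pos: [0.6423, -0.0117, 0.2325]
tcp_rot: [0.0, 1.0, -0.02, 0.001]
force: [0.1, -0.7, 1.2]
gripper_width: 0.0854
finger_force: 0.0
time: 16.75
ee_pos: [0.6396, -0.0109, 0.2304]
tcp_rot: [-0.0, 1.0, -0.021, -0.001]
force: [-0.3, -0.3, -0.2]
gripper_width: 0.0855
finger_force: 0.0
box3 scene (np.float64(0.204), [0.4502, 0.049, -0.0544])
box4 top (np.float64(0.821), [0.6542, -0.0133, -0.0301])
box4 scene (np.float64(0.167), [0.641, -0.0135, 0.0646])
box4 both (np.float64(0.496), [0.6431, -0.0137, 0.0489])
```

View pics/g4.png

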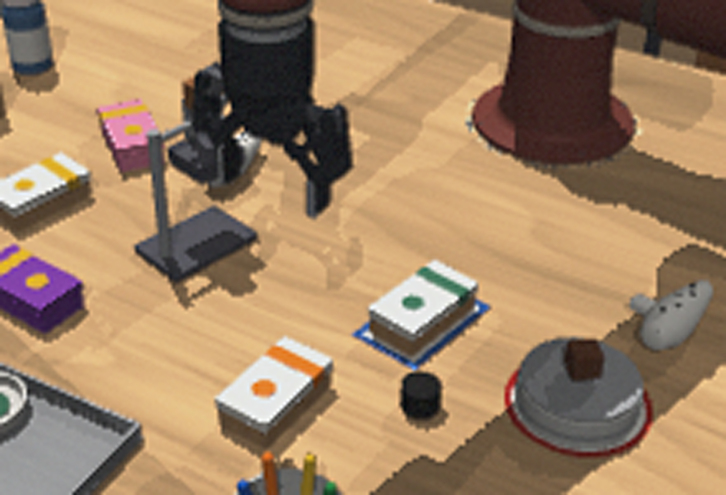

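```bash
python3 -m jog '[{"offset":[0,0,-0.06],"twist":[0,0,0]},{"offset":[0,0,-0.12],"twist":[0,0,0]},{"offset":[0,0,-0.17],"twist":[0,0,0]},{"offset":[0,0,-0.19],"twist":[0,0,0]},{"offset":[0,0,-0.19],"twist":[0,0,0]}]' 
python3 -m jog '[{"offset":[0,0,-0.015],"twist":[0,0,0]},{"offset":[0,0,-0.029],"twist":[0,0,0]},{"offset":[0,0,-0.029],"twist":[0,0,0]},{"offset":[0,0,-0.029],"twist":[0,0,0]}]' 
python3 -m jog '[{"offset":[0,0,0],"twist":[0,0,0]},{"offset":[0,0,0],"twist":[0,0,0]},{"offset":[0,0,0],"twist":[0,0,0]},{"offset":[0,0,0],"twist":[0,0,0]},{"offset":[0,0,0],"twist":[0,0,0]}]' 0.0 40
python3 -m jog '[{"offset":[0,0,0],"twist":[0,0,0]},{"offset":[0,0,0.03],"twist":[0,0,0]},{"offset":[0,0,0.07],"twist":[0,0,0]},{"offset":[0,0,0.11],"twist":[0,0,0]},{"offset":[0,0,0.15],"twist":[0,0,0]}]'
python3 -m jog '[{"offset":[0,0,0],"twist":[0,0,0]},{"offset":[0,0,0],"twist":[0,0,0]}]'
python3 - <<'E'
from h import *
f=grab("top")
for P,n in(([.456,.049,.036],"g"),):
    m=cl(f,lambda i:(i.min(-1)>70)&(i.max(-1)-i.min(-1)<40),box_crop(f,P,28));print(m.sum(),rect(f,m,.036))
g=grab("scene");m=cl(g,lambda i:(i.min(-1)>110)&(i.max(-1)-i.min(-1)<40),box_crop(g,P,28));print(m.sum(),rect(g,m,.036))
a=f["pixels"][180:240,270:330];x,y,w,h=box_crop(g,P,30);b=g["pixels"][y:y+h,x:x+w];cv2.imwrite("pics/g5.png",cv2.resize(np.hstack([a,b])[...,::-1],None,fx=6,fy=6,interpolation=cv2.INTER_CUBIC))
E
```

```text
time: 17.82
ee_pos: [0.6393, -0.0109, 0.0405]
tcp_rot: [-0.0, 1.0, -0.021, -0.001]
force: [-0.0, 0.9, 0.6]
gripper_width: 0.0851
finger_force: 0.0
time: 18.32
ee_pos: [0.6402, -0.0111, 0.0126]
tcp_rot: [0.0, 1.0, -0.021, 0.0]
force: [0.3, -0.6, 0.0]
gripper_width: 0.0852
finger_force: 0.0
time: 18.95
ee_pos: [0.6407, -0.0112, 0.0133]
tcp_rot: [0.0, 1.0, -0.021, 0.001]
force: [-0.5, 0.7, 5.7]
gripper_width: 0.0592
finger_force: 45.8
time: 19.58
ee_pos: [0.6388, -0.0109, 0.1616]
tcp_rot: [-0.0, 1.0, -0.021, -0.002]
force: [-0.4, -0.1, -2.3]
gripper_width: 0.0586
finger_force: 45.0
time: 19.82
ee_pos: [0.6387, -0.0109, 0.1599]
tcp_rot: [-0.0, 1.0, -0.021, -0.002]
force: [-0.0, -1.3, -2.2]
gripper_width: 0.0588
finger_force: 45.1Traceback (most recent call last):
  File "<stdin>", line 4, in <module>
  File "h.py", line 51, in cl
    n,l,st,ce=cv2.connectedComponentsWithStats(m,connectivity=8);k=1+np.argmax(st[1:,4]);return (l==k).astype(np.uint8)
                                                                     ~~~~~~~~~^^^^^^^^^^
    return _wrapfunc(a, 'argmax', axis=axis, out=out, **kwds)
    return bound(*args, **kwds)
ValueError: attempt to get argmax of an empty sequence
```

```bash
cat >> h.py <<'E'
def lid(z,x=.456,y=.049,cams=("scene",),th=95,show=None):
    for c in cams:
        f=grab(c);P=[x,y,z]
        try:
            m=cl(f,lambda i:(i.min(-1)>th)&(i.max(-1)-i.min(-1)<45),box_crop(f,P,26))
            m=cv2.morphologyEx(m,cv2.MORPH_CLOSE,np.ones((7,7)))
            print("lid",c,m.sum(),rect(f,m,z),fit([(f,m.astype(float))],boxpts(.11,.06,z-.0005,z),[x,y]))
        except ValueError: print("lid",c,"none")
        if show: save(f,show+c+".png",box_crop(f,P,40),5)
E
python3 -c "
from h import *
lid(.036,show='l1');lid(.154,.641,-.011)"
```

```text
lid scene 302 [0.4728, 0.0492, -0.1774, 96.8128, 67.6394] (np.float64(0.274), [0.4657, 0.0471, -0.1009])
lid scene 370 [0.6362, -0.0293, -0.0582, 90.1521, 72.8153] (np.float64(0.301), [0.6253, -0.0326, -0.0069])
```

View pics/l1scene.png

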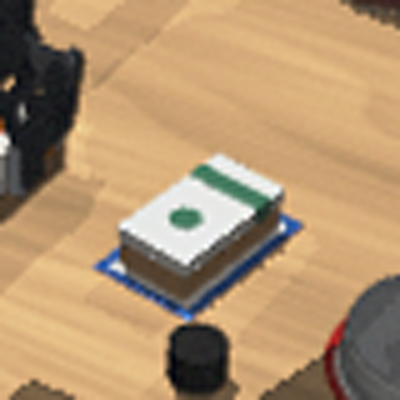

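```bash
cat >> h.py <<'E'
def lidc(cs,z,x=.456,y=.049,R=40,s=5,cam="scene"):
    "corners picked in crop"
    f=grab(cam);x0,y0,_,_=box_crop(f,[x,y,z],R)
    W=np.array([ray(f,[x0+(a+.5)/s-.5,y0+(b+.5)/s-.5],z)[:2] for a,b in cs]);e=[W[(i+1)%4]-W[i] for i in range(4)]
    print(W.mean(0).round(4),[(round(np.hypot(*v)*1000),round(np.degrees(np.arctan2(v[1],v[0])),1)) for v in e])
E
python3 -c "
from h import *
lidc([(121,232),(188,267),(284,190),(218,153)],.036)"
```

```text
[0.4586 0.051 ] [(57, np.float64(82.0)), (109, np.float64(170.7)), (61, np.float64(-102.9)), (114, np.float64(-7.2))]
```

```bash
python3 -m jog '[{"offset":[-0.04,0.013,0],"twist":[0,0,-0.04]},{"offset":[-0.08,0.026,0],"twist":[0,0,-0.08]},{"offset":[-0.12,0.04,0],"twist":[0,0,-0.115]},{"offset":[-0.16,0.053,0],"twist":[0,0,-0.115]},{"offset":[-0.184,0.06,0],"twist":[0,0,-0.115]}]' 
python3 -m jog '[{"offset":[0,0,0],"twist":[0,0,0]},{"offset":[0,0,-0.04],"twist":[0,0,0]},{"offset":[0,0,-0.07],"twist":[0,0,0]},{"offset":[0,0,-0.09],"twist":[0,0,0]},{"offset":[0,0,-0.09],"twist":[0,0,0]}]' 
python3 -m jog '[{"offset":[0,0,0],"twist":[0,0,0]},{"offset":[0,0,0],"twist":[0,0,0]},{"offset":[0,0,0],"twist":[0,0,0]}]'
```

```text
time: 20.65
ee_pos: [0.4537, 0.0495, 0.1609]
tcp_rot: [-0.0, 0.997, -0.078, -0.001]
force: [-0.5, 0.9, -0.8]
gripper_width: 0.0592
finger_force: 45.0
time: 21.28
ee_pos: [0.4549, 0.0487, 0.07]
tcp_rot: [0.0, 0.997, -0.078, -0.002]
force: [-0.1, -0.3, -2.2]
gripper_width: 0.0595
finger_force: 45.0
time: 21.65
ee_pos: [0.4568, 0.0489, 0.0733]
tcp_rot: [-0.0, 0.997, -0.078, 0.001]
force: [-0.2, 0.0, -2.5]
gripper_width: 0.059
finger_force: 45.0
```

```bash
python3 -m jog '[{"offset":[-0.001,0,-0.012],"twist":[0,0,0]},{"offset":[-0.001,0,-0.022],"twist":[0,0,0]},{"offset":[-0.001,0,-0.025],"twist":[0,0,0]},{"offset":[-0.001,0,-0.025],"twist":[0,0,0]}]' 
python3 -m jog '[{"offset":[0,0,0],"twist":[0,0,0]},{"offset":[0,0,0],"twist":[0,0,0]},{"offset":[0,0,0],"twist":[0,0,0]},{"offset":[0,0,0.04],"twist":[0,0,0]},{"offset":[0,0,0.08],"twist":[0,0,0]}]' 0.0854
python3 -m jog '[{"offset":[0,0,0.05],"twist":[0,0,0]},{"offset":[0,0,0.1],"twist":[0,0,0]},{"offset":[0,0,0.15],"twist":[0,0,0]},{"offset":[0.005,-0.05,0.16],"twist":[0,0,0]},{"offset":[0.01,-0.1,0.16],"twist":[0,0,0]}]'
python3 -m jog '[{"offset":[0.005,-0.05,0],"twist":[0,0,0]},{"offset":[0.01,-0.1,0],"twist":[0,0,0]},{"offset":[0.015,-0.15,0],"twist":[0,0,-0.06]},{"offset":[0.02,-0.2,0],"twist":[0,0,-0.06]},{"offset":[0.025,-0.25,0],"twist":[0,0,-0.06]}]'
python3 - <<'E'
from h import *
s=r.state();print(s["ee_pos"])
for c in("top","scene"):
    f=grab(c);save(f,"s2"+c+".png",box_crop(f,[.456,.049,.072],40),5)
    x,y,w,h=box_crop(f,[.505,-.447,.036],40);cv2.imwrite("pics/b2%s.png"%c,cv2.resize(f["pixels"][y:y+h,x:x+w,::-1],None,fx=5,fy=5,interpolation=cv2.INTER_CUBIC))
q=[cv2.imread("pics/%s.png"%n)for n in("s2top","s2scene")];cv2.imwrite("pics/q.png",np.hstack(q))
measbox("box2",.506,-.447)
E
```

```text
time: 22.15
ee_pos: [0.4545, 0.049, 0.0489]
tcp_rot: [0.0, 0.997, -0.078, -0.002]
force: [-10.6, 0.5, 17.2]
gripper_width: 0.059
finger_force: 47.7
time: 22.78
ee_pos: [0.4543, 0.049, 0.1273]
tcp_rot: [0.0, 0.997, -0.078, -0.001]
force: [0.4, -1.7, -0.4]
gripper_width: 0.0855
finger_force: 0.0
time: 23.4
ee_pos: [0.4658, -0.052, 0.2892]
tcp_rot: [0.0, 0.997, -0.077, 0.002]
force: [0.5, -0.2, -0.7]
gripper_width: 0.0853
finger_force: 0.0
time: 24.02
ee_pos: [0.4899, -0.3028, 0.2868]
tcp_rot: [-0.0, 0.994, -0.108, -0.0]
force: [0.9, 0.4, 1.2]
gripper_width: 0.0854
finger_force: 0.0
[ 0.48989524 -0.30277234  0.28682677]
box2 top (np.float64(0.651), [0.4903, -0.4371, -1.0994])
```

View pics/q.png

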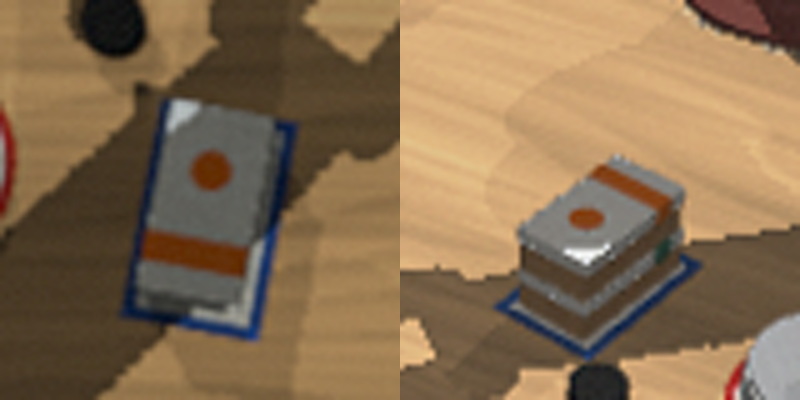

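```bash
python3 -m jog '[{"offset":[-0.005,0.05,0],"twist":[0,0,0]},{"offset":[-0.01,0.1,0],"twist":[0,0,0]},{"offset":[-0.015,0.15,0],"twist":[0,0,0]},{"offset":[-0.02,0.2,0],"twist":[0,0,0]},{"offset":[-0.02,0.2,0],"twist":[0,0,0]}]'
python3 - <<'E'
from h import *
lidc([(118,240),(187,270),(285,190),(218,155)],.072)
measbox("box2",.506,-.447)
print(r.state()["ee_pos"])
E
```

```text
time: 24.95
ee_pos: [0.4695, -0.0973, 0.2878]
tcp_rot: [-0.0, 0.995, -0.105, 0.001]
force: [-0.4, -0.9, 0.6]
gripper_width: 0.0857
finger_force: 0.0
[0.4641 0.0516] [(54, np.float64(86.6)), (112, np.float64(171.9)), (59, np.float64(-101.6)), (120, np.float64(-5.5))]
box2 top (np.float64(0.075), [0.5062, -0.4471, -0.2292])
[ 0.46996059 -0.10152785  0.28727186]
```

```bash
python3 - <<'E'
from h import *
for c,N in(("top",1),("scene",1)):
    f=grab(c)
    for d in vision.trace("box4",c):
        e=d["extent"];p=proj(f,[.456,.049,.04])
        if np.hypot(e[0]+e[2]/2-p[0],e[1]+e[3]/2-p[1])<15:
            m=d["mask"].astype(float);print(c,round(d["score"],2),e)
            for z0,z1 in((0,.072),(.036,.072)): print(z0,fit([(f,m)],boxpts(.11,.06,z0,z1),[.456,.049]))
im=grab("top");lidc([(165,98),(278,122),(240,298),(135,288)],.072,cam="top")
# orange sticker/band centroids in both cameras, triangulated
def cen(f,P):
    x,y,w,h=box_crop(f,P,25);i=f["pixels"].astype(int)[y:y+h,x:x+w];m=((i[...,0]>1.6*i[...,1])&(i[...,0]>3*i[...,2])).astype(np.uint8)
    n,l,st,ce=cv2.connectedComponentsWithStats(m);return [(st[k,4],(ray(f,ce[k]+[x,y],P[2])[:2]).round(4)) for k in range(1,n) if st[k,4]>12]
for c in("top","scene"): print(c,cen(grab(c),[.456,.049,.072]))
E
```

```text
top 0.68 [286.7, 201.5, 27.6, 39.6]
0 (np.float64(0.146), [0.4593, 0.0493, -0.1656])
0.036 (np.float64(0.116), [0.4581, 0.0495, -0.1575])
scene 0.83 [334.0, 191.8, 33.9, 27.9]
0 (np.float64(0.314), [0.4214, 0.031, -0.0533])
0.036 (np.float64(0.097), [0.4578, 0.0486, -0.0859])
scene 0.63 [330.8, 204.3, 35.4, 21.1]
0 (np.float64(0.765), [0.4602, 0.0523, -0.0451])
0.036 (np.float64(0.691), [0.4919, 0.069, -0.0381])
[0.4582 0.05  ] [(66, np.float64(-100.9)), (103, np.float64(169.3)), (60, np.float64(85.8)), (110, np.float64(-7.1))]
top [(np.int32(39), array([0.4754, 0.0469])), (np.int32(103), array([0.4281, 0.0552]))]
scene [(np.int32(42), array([0.4299, 0.0572])), (np.int32(16), array([0.4757, 0.0444]))]
```

```bash
python3 -m jog '[{"offset":[0.006,-0.06,0],"twist":[0,0,-0.01]},{"offset":[0.012,-0.12,0],"twist":[0,0,-0.02]},{"offset":[0.018,-0.18,0],"twist":[0,0,-0.02]},{"offset":[0.024,-0.24,0],"twist":[0,0,-0.02]},{"offset":[0.03,-0.3,0],"twist":[0,0,-0.02]}]'
python3 -m jog '[{"offset":[0.005,-0.045,0],"twist":[0,0,0]},{"offset":[0.005,-0.045,0],"twist":[0,0,0]},{"offset":[0.005,-0.045,-0.06],"twist":[0,0,0]},{"offset":[0.005,-0.045,-0.12],"twist":[0,0,0]},{"offset":[0.005,-0.045,-0.18],"twist":[0,0,0]}]'
python3 -m jog '[{"offset":[0,0,-0.03],"twist":[0,0,0]},{"offset":[0,0,-0.05],"twist":[0,0,0]},{"offset":[0,0,-0.05],"twist":[0,0,0]},{"offset":[0,0,-0.05],"twist":[0,0,0]}]'
```

```text
time: 26.22
ee_pos: [0.4999, -0.4032, 0.2872]
tcp_rot: [-0.0, 0.993, -0.118, 0.0]
force: [1.0, 0.1, -0.2]
gripper_width: 0.0853
finger_force: 0.0
time: 26.85
ee_pos: [0.5052, -0.445, 0.106]
tcp_rot: [0.0, 0.993, -0.117, 0.0]
force: [0.0, -1.0, -0.8]
gripper_width: 0.0853
finger_force: 0.0
time: 27.35
ee_pos: [0.5061, -0.4469, 0.0596]
tcp_rot: [0.001, 0.993, -0.118, 0.001]
force: [-0.2, -0.0, 0.5]
gripper_width: 0.0852
finger_force: 0.0
```

```bash
python3 -m jog '[{"offset":[0,0,-0.025],"twist":[0,0,0]},{"offset":[0,0,-0.046],"twist":[0,0,0]},{"offset":[0,0,-0.046],"twist":[0,0,0]},{"offset":[0,0,-0.046],"twist":[0,0,0]}]'
python3 -m jog '[{"offset":[0,0,0],"twist":[0,0,0]},{"offset":[0,0,0],"twist":[0,0,0]},{"offset":[0,0,0],"twist":[0,0,0]},{"offset":[0,0,0],"twist":[0,0,0]},{"offset":[0,0,0],"twist":[0,0,0]}]' 0.0 40
python3 -m jog '[{"offset":[0,0,0.02],"twist":[0,0,0]},{"offset":[0,0,0.06],"twist":[0,0,0]},{"offset":[0,0,0.11],"twist":[0,0,0]},{"offset":[0,0,0.16],"twist":[0,0,0]},{"offset":[0,0,0.21],"twist":[0,0,0]}]'
python3 -m jog '[{"offset":[0,0,0.05],"twist":[0,0,0]},{"offset":[0,0,0.07],"twist":[0,0,0]},{"offset":[0,0,0.07],"twist":[0,0,0]}]'
```

```text
time: 27.85
ee_pos: [0.5054, -0.4465, 0.0121]
tcp_rot: [0.0, 0.993, -0.118, 0.0]
force: [-0.1, 0.1, -0.4]
gripper_width: 0.0857
finger_force: 0.0
time: 28.48
ee_pos: [0.5057, -0.4469, 0.0127]
tcp_rot: [0.001, 0.993, -0.118, 0.001]
force: [-0.4, -0.4, 5.8]
gripper_width: 0.0591
finger_force: 45.9
time: 29.1
ee_pos: [0.5045, -0.4454, 0.223]
tcp_rot: [-0.0, 0.993, -0.118, -0.0]
force: [0.2, -0.1, -2.3]
gripper_width: 0.0591
finger_force: 45.1
time: 29.48
ee_pos: [0.5052, -0.4463, 0.2925]
tcp_rot: [0.001, 0.993, -0.118, 0.001]
force: [0.3, 0.7, -3.2]
gripper_width: 0.0592
finger_force: 45.2
```

```bash
python3 -m jog '[{"offset":[-0.004,0.04,0],"twist":[0,0,0]},{"offset":[-0.008,0.09,0],"twist":[0,0,0]},{"offset":[-0.013,0.14,0],"twist":[0,0,0]},{"offset":[-0.018,0.19,0],"twist":[0,0,0]},{"offset":[-0.023,0.24,0],"twist":[0,0,0]}]'
python3 -m jog '[{"offset":[-0.005,0.05,0],"twist":[0,0,0.03]},{"offset":[-0.01,0.1,0],"twist":[0,0,0.06]},{"offset":[-0.015,0.15,0],"twist":[0,0,0.079]},{"offset":[-0.02,0.2,0],"twist":[0,0,0.079]},{"offset":[-0.025,0.255,0],"twist":[0,0,0.079]}]'
python3 -m jog '[{"offset":[0,0,0],"twist":[0,0,0]},{"offset":[0,0,-0.05],"twist":[0,0,0]},{"offset":[0,0,-0.1],"twist":[0,0,0]},{"offset":[0,0,-0.14],"twist":[0,0,0]},{"offset":[0,0,-0.16],"twist":[0,0,0]}]'
python3 -m jog '[{"offset":[0,0,-0.015],"twist":[0,0,0]},{"offset":[0,0,-0.025],"twist":[0,0,0]},{"offset":[0,0,-0.025],"twist":[0,0,0]},{"offset":[0,0,-0.025],"twist":[0,0,0]}]'
```

```text
time: 30.1
ee_pos: [0.4804, -0.2038, 0.2871]
tcp_rot: [-0.001, 0.993, -0.118, -0.003]
force: [0.8, -0.5, -1.4]
gripper_width: 0.0591
finger_force: 45.1
time: 30.72
ee_pos: [0.4553, 0.0505, 0.2875]
tcp_rot: [0.0, 0.997, -0.079, -0.003]
force: [1.7, 0.7, -2.1]
gripper_width: 0.0592
finger_force: 45.1
time: 31.35
ee_pos: [0.4535, 0.0481, 0.1254]
tcp_rot: [0.0, 0.997, -0.079, -0.005]
force: [1.4, 0.2, -1.3]
gripper_width: 0.0592
finger_force: 45.1
time: 31.85
ee_pos: [0.4577, 0.0489, 0.1073]
tcp_rot: [-0.0, 0.997, -0.079, 0.001]
force: [0.4, -0.8, -0.7]
gripper_width: 0.059
finger_force: 45.1
```

```bash
python3 -m jog '[{"offset":[0,0,-0.012],"twist":[0,0,0]},{"offset":[0,0,-0.02],"twist":[0,0,0]},{"offset":[0,0,-0.0225],"twist":[0,0,0]},{"offset":[0,0,-0.0225],"twist":[0,0,0]}]' 
python3 -m jog '[{"offset":[0,0,0],"twist":[0,0,0]},{"offset":[0,0,0],"twist":[0,0,0]},{"offset":[0,0,0],"twist":[0,0,0]},{"offset":[0,0,0.04],"twist":[0,0,0]},{"offset":[0,0,0.08],"twist":[0,0,0]}]' 0.0854
python3 -m jog '[{"offset":[0,0,0.05],"twist":[0,0,0]},{"offset":[0,0,0.1],"twist":[0,0,0]},{"offset":[0,0.05,0.13],"twist":[0,0,0]},{"offset":[0.005,0.1,0.13],"twist":[0,0,0]},{"offset":[0.01,0.15,0.13],"twist":[0,0,0]}]'
python3 -m jog '[{"offset":[0,0.05,0],"twist":[0,0,0]},{"offset":[0,0.1,0],"twist":[0,0,0]},{"offset":[0,0.1,0],"twist":[0,0,0]}]'
cat > m3.py <<'E'
from h import *
print(r.state()["ee_pos"])
q=[]
for c in("top","scene"):
    f=grab(c)
    p=proj(f,[.456,.049,.09])
    for d in vision.trace("box2",c):
        e=d["extent"]
        if np.hypot(e[0]+e[2]/2-p[0],e[1]+e[3]/2-p[1])<15: print("col",c,e,fit([(f,d["mask"].astype(float))],boxpts(.11,.06,.072,.108),[.456,.049]))
    L=vision.trace("weight",c);print([(round(d["score"],2),d["extent"]) for d in L[:2]])
    print("pin",c,[(round(d["score"],2),ray(f,d["point"],.101).round(4)) for d in vision.pinpoint("weight",c)[:2]],[(round(d["score"],2),ray(f,d["point"],0).round(4)) for d in vision.pinpoint("stand",c)[:2]])
    m=brown(f,[.447,-.235,.19],15);m=(m>0).astype(np.uint8)
    print("blk",m.sum(),rect(f,m,.207),fit([(f,m.astype(float))],boxpts(.03,.03,.175,.207),[.447,-.235]))
    x,y,w,h=box_crop(f,[.456,-.235,.12],30);q.append(cv2.resize(f["pixels"][y:y+h,x:x+w,::-1],None,fx=6.6,fy=6.6,interpolation=cv2.INTER_CUBIC))
    L=vision.trace("pot",c)
    if L: print("pot",c,L[0]["extent"],fit([(f,L[0]["mask"].astype(float))],cyl(.06,0,.036),[.489,.236],[0]))
cv2.imwrite("pics/w.png",np.hstack(q))
E
python3 m3.py
```

```text
time: 32.35
ee_pos: [0.457, 0.049, 0.0847]
tcp_rot: [0.0, 0.997, -0.078, -0.0]
force: [-4.9, -0.1, 6.4]
gripper_width: 0.0593
finger_force: 46.1
time: 32.98
ee_pos: [0.4564, 0.049, 0.164]
tcp_rot: [0.0, 0.997, -0.079, -0.001]
force: [0.3, 0.1, -0.0]
gripper_width: 0.0858
finger_force: 0.0
time: 33.6
ee_pos: [0.4673, 0.2005, 0.2947]
tcp_rot: [-0.0, 0.997, -0.079, 0.001]
force: [0.5, -0.7, 0.3]
gripper_width: 0.0856
finger_force: 0.0
time: 33.98
ee_pos: [0.4663, 0.3015, 0.2931]
tcp_rot: [0.0, 0.997, -0.076, -0.001]
force: [-1.5, 0.4, 0.8]
gripper_width: 0.0852
finger_force: 0.0
[0.46632838 0.30150733 0.2931058 ]
col top [285.7, 192.9, 30.9, 50.0] (np.float64(0.114), [0.4586, 0.0496, -0.1407])
[(0.84, [388.3, 208.2, 27.6, 25.0])]
pin top [(0.88, array([ 0.4504, -0.2292,  0.101 ])), (0.45, array([ 0.3251, -0.2635,  0.101 ]))] [(0.89, array([ 0.4508, -0.2248,  0.    ]))]
blk 432 [0.4474, -0.2389, -0.0108, 75.6146, 56.2447] (np.float64(0.641), [0.4565, -0.2493, 1.7576])
pot top [217.5, 189.2, 42.3, 41.9] (np.float64(0.086), [0.4909, 0.2378, 0.1872])
col scene [333.0, 181.3, 34.9, 30.7] (np.float64(0.131), [0.4551, 0.049, -0.0245])
col scene [333.8, 197.7, 31.8, 20.9] (np.float64(0.59), [0.4993, 0.0709, -0.0199])
[(0.57, [271.2, 143.7, 22.0, 31.3])]
pin scene [(0.56, array([ 0.4471, -0.2222,  0.101 ])), (0.46, array([0.4413, 0.3017, 0.101 ]))] [(0.67, array([ 0.4349, -0.2236,  0.    ]))]
blk 695 [0.4634, -0.23, 0.6121, 203.7439, 106.8813] (np.float64(0.771), [0.4387, -0.2467, 1.5153])
pot scene [374.7, 222.9, 39.7, 32.8] (np.float64(0.078), [0.4884, 0.2359, 0.1399])
```

View pics/w.png

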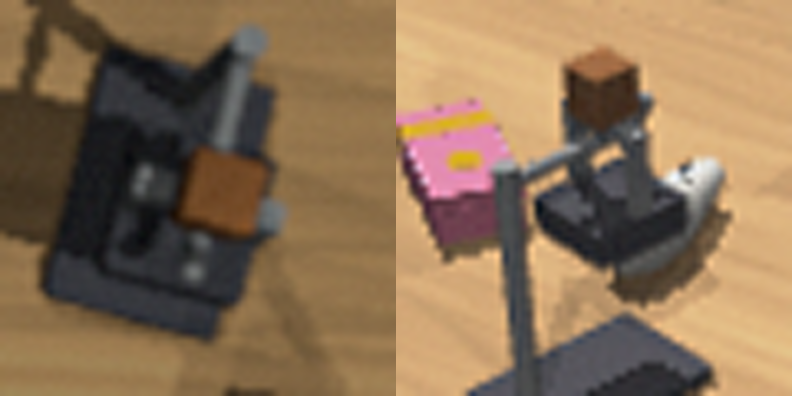

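```bash
python3 - <<'E'
from h import *
P=dict(x=.456,y=-.235)
def L(cs,z,cam,off=0):
    f=grab(cam);x0,y0,_,_=box_crop(f,[.456,-.235,.12],30)
    W=np.array([ray(f,[x0+(a-off+.5)/6.6-.5,y0+(b+.5)/6.6-.5],z)[:2] for a,b in cs]);print(cam,z,W.mean(0).round(4),W.round(3).tolist())
    if len(cs)>2: print([(round(np.hypot(*v)*1000),round(np.degrees(np.arctan2(v[1],v[0])),1)) for v in np.roll(W,-1,0)-W])
L([(190,148),(273,162),(260,240),(177,222)],.207,"top")
L([(105,45),(272,85),(215,338),(42,295)],.012,"top")
L([(250,40)],.171,"top")
L([(563,68),(603,45),(639,68),(600,90)],.207,"scene",396)
L([(505,170)],.171,"scene",396)
# automatic: brown block with tighter colour
for c in("top","scene"):
    f=grab(c);b=[.447,-.235,.195]
    x,y,w,h=box_crop(f,b,11);i=f["pixels"].astype(int)[y:y+h,x:x+w];m=np.zeros((400,640),np.uint8);m[y:y+h,x:x+w]=(i[...,0]>2.3*i[...,2])&(i[...,0]>35)
    print(c,m.sum(),fit([(f,m.astype(float))],boxpts(.03,.03,.175,.207),[.447,-.235],[-.3,0,.3]))
E
```

```text
top 0.207 [ 0.451  -0.2279] [[0.468, -0.214], [0.463, -0.247], [0.433, -0.241], [0.439, -0.209]]
[(33, np.float64(-98.5)), (31, np.float64(170.2)), (33, np.float64(78.9)), (29, np.float64(-10.1))]
top 0.012 [ 0.4755 -0.2326] [[0.541, -0.208], [0.524, -0.284], [0.409, -0.258], [0.427, -0.18]]
[(77, np.float64(-102.5)), (118, np.float64(167.1)), (79, np.float64(77.2)), (118, np.float64(-13.9))]
top 0.171 [ 0.5175 -0.2447] [[0.518, -0.245]]
scene 0.207 [ 0.4582 -0.2249] [[0.469, -0.242], [0.438, -0.239], [0.448, -0.208], [0.478, -0.211]]
[(31, np.float64(174.8)), (33, np.float64(71.8)), (30, np.float64(-6.7)), (32, np.float64(-105.6))]
scene 0.171 [ 0.5213 -0.2432] [[0.521, -0.243]]
top 134 (np.float64(0.362), [0.453, -0.2271, -0.2469])
scene 31 (np.float64(0.77), [0.4469, -0.2368, 0.6921])
```

```bash
python3 -m jog '[{"offset":[0,-0.05,0],"twist":[0,0,0]},{"offset":[0,-0.1,0],"twist":[0,0,0]},{"offset":[0,-0.15,0],"twist":[0,0,0]},{"offset":[0,-0.2,0],"twist":[0,0,0]},{"offset":[-0.003,-0.25,0],"twist":[0,0,-0.04]}]'
python3 -m jog '[{"offset":[0,-0.05,0],"twist":[0,0,-0.02]},{"offset":[0,-0.1,0],"twist":[0,0,-0.04]},{"offset":[-0.003,-0.15,0],"twist":[0,0,-0.04]},{"offset":[-0.006,-0.2,0],"twist":[0,0,-0.04]},{"offset":[-0.01,-0.25,0],"twist":[0,0,-0.04]}]'
python3 -m jog '[{"offset":[0,-0.029,0],"twist":[0,0,0]},{"offset":[0,-0.029,0],"twist":[0,0,0]},{"offset":[0,-0.029,-0.03],"twist":[0,0,0]},{"offset":[0,-0.029,-0.06],"twist":[0,0,0]},{"offset":[0,-0.029,-0.06],"twist":[0,0,0]}]'
python3 -m jog '[{"offset":[0,0,0],"twist":[0,0,0]},{"offset":[0,0,0],"twist":[0,0,0]}]'
```

```text
time: 35.55
ee_pos: [0.4638, 0.0475, 0.2939]
tcp_rot: [0.0, 0.995, -0.099, 0.0]
force: [1.4, -0.1, 0.6]
gripper_width: 0.0855
finger_force: 0.0
time: 36.17
ee_pos: [0.4537, -0.2027, 0.294]
tcp_rot: [0.0, 0.993, -0.118, 0.0]
force: [0.4, 0.1, 0.1]
gripper_width: 0.0855
finger_force: 0.0
time: 36.8
ee_pos: [0.4528, -0.2281, 0.231]
tcp_rot: [-0.002, 0.993, -0.118, -0.002]
force: [0.3, 0.6, -0.3]
gripper_width: 0.0853
finger_force: 0.0
time: 37.05
ee_pos: [0.4548, -0.2302, 0.2358]
tcp_rot: [0.001, 0.993, -0.118, 0.001]
force: [0.5, 0.0, 0.0]
gripper_width: 0.0853
finger_force: 0.0
```

```bash
python3 -m jog '[{"offset":[0,0.001,-0.02],"twist":[0,0,0]},{"offset":[0,0.001,-0.04],"twist":[0,0,0]},{"offset":[0,0.001,-0.052],"twist":[0,0,0]},{"offset":[0,0.001,-0.052],"twist":[0,0,0]},{"offset":[0,0.001,-0.052],"twist":[0,0,0]}]'
python3 -m jog '[{"offset":[0,0,0],"twist":[0,0,0]},{"offset":[0,0,0],"twist":[0,0,0]},{"offset":[0,0,0],"twist":[0,0,0]},{"offset":[0,0,0],"twist":[0,0,0]},{"offset":[0,0,0],"twist":[0,0,0]}]' 0.0 60
python3 -m jog '[{"offset":[0,0,0],"twist":[0,0,0]},{"offset":[0,0,0],"twist":[0,0,0]},{"offset":[0,0,0],"twist":[0,0,0]}]'
```

```text
time: 37.67
ee_pos: [0.4542, -0.2292, 0.1821]
tcp_rot: [0.0, 0.993, -0.118, 0.0]
force: [-0.6, 0.7, 0.5]
gripper_width: 0.0852
finger_force: 0.0
time: 38.3
ee_pos: [0.4543, -0.2293, 0.1824]
tcp_rot: [0.0, 0.993, -0.118, 0.001]
force: [0.5, -0.3, 2.3]
gripper_width: 0.0287
finger_force: 61.6
time: 38.67
ee_pos: [0.4543, -0.2293, 0.1824]
tcp_rot: [0.0, 0.993, -0.118, 0.001]
force: [1.1, -0.9, 4.5]
gripper_width: 0.0285
finger_force: 61.8
```

```bash
python3 -m jog '[{"offset":[0,0,0.008],"twist":[0,0,0]},{"offset":[0,0,0.016],"twist":[0,0,0]},{"offset":[0,0,0.022],"twist":[0,0,0]},{"offset":[0,0,0.022],"twist":[0,0,0]},{"offset":[0,0,0.022],"twist":[0,0,0]}]'
python3 - <<'E'
from h import *
s=r.state();print(s["ee_pos"],s["ft_torque"])
f=grab("scene");save(f,"w2.png",box_crop(f,[.456,-.235,.16],35),8)
E
```

```text
time: 39.3
ee_pos: [0.4538, -0.2289, 0.2034]
tcp_rot: [-0.0, 0.993, -0.118, -0.0]
force: [0.8, -0.0, -5.3]
gripper_width: 0.029
finger_force: 60.8
[ 0.45379256 -0.22889959  0.20344313] [-0.00991003 -0.05925563  0.01209891]
```

View pics/w2.png

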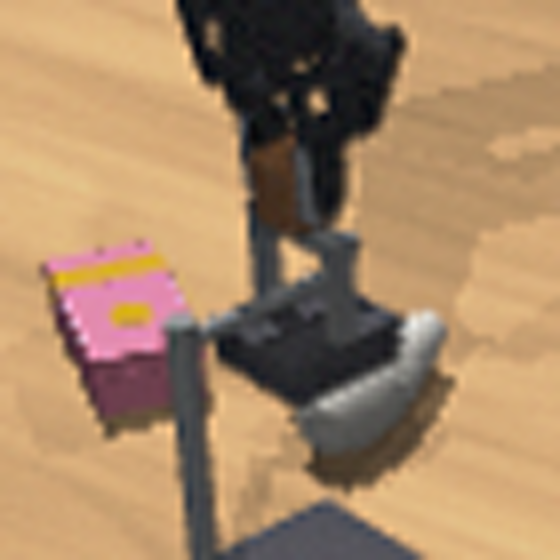

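```bash
python3 -m jog '[{"offset":[-0.015,0.0036,0],"twist":[0,0,0]},{"offset":[-0.032,0.0077,0],"twist":[0,0,0]},{"offset":[-0.049,0.0118,0],"twist":[0,0,0]},{"offset":[-0.066,0.0158,0],"twist":[0,0,0]},{"offset":[-0.083,0.02,0],"twist":[0,0,0]}]'
python3 -m jog '[{"offset":[0,0,0],"twist":[0,0,0]},{"offset":[0,0,0.02],"twist":[0,0,0]},{"offset":[0,0,0.04],"twist":[0,0,0]},{"offset":[0,0.03,0.05],"twist":[0,0,0]},{"offset":[0,0.06,0.05],"twist":[0,0,0]}]'
```

```text
time: 39.98
ee_pos: [0.3703, -0.2088, 0.2034]
tcp_rot: [-0.0, 0.993, -0.118, -0.0]
force: [-0.4, -0.2, -5.5]
gripper_width: 0.0287
finger_force: 60.6
time: 40.6
ee_pos: [0.3724, -0.1492, 0.2575]
tcp_rot: [0.001, 0.993, -0.119, 0.002]
force: [0.5, 0.2, -6.2]
gripper_width: 0.0288
finger_force: 61.2
```

```bash
python3 -m jog '[{"offset":[0.015,0.035,0],"twist":[0,0,0.02]},{"offset":[0.035,0.08,0],"twist":[0,0,0.04]},{"offset":[0.055,0.125,0],"twist":[0,0,0.06]},{"offset":[0.073,0.168,0],"twist":[0,0,0.08]},{"offset":[0.086,0.198,0],"twist":[0,0,0.08]}]'
python3 -m jog '[{"offset":[0,0,0],"twist":[0,0,0]},{"offset":[0,0,-0.02],"twist":[0,0,0]},{"offset":[0,0,-0.04],"twist":[0,0,0]},{"offset":[0,0,-0.05],"twist":[0,0,0]},{"offset":[0,0,-0.05],"twist":[0,0,0]}]'
python3 -m jog '[{"offset":[0,0,0],"twist":[0,0,0]},{"offset":[0,0,0],"twist":[0,0,0]}]'
python3 - <<'E'
from h import *
s=r.state();print(s["ee_pos"],s["force"])
f=grab("scene");save(f,"w3.png",box_crop(f,[.456,.049,.1],45),6)
E
```

```text
time: 41.22
ee_pos: [0.4585, 0.051, 0.2561]
tcp_rot: [-0.0, 0.997, -0.077, 0.001]
force: [0.6, -0.1, -4.7]
gripper_width: 0.0287
finger_force: 61.3
time: 41.85
ee_pos: [0.4559, 0.0485, 0.2019]
tcp_rot: [0.0, 0.997, -0.079, -0.002]
force: [1.0, -1.0, -5.2]
gripper_width: 0.0289
finger_force: 61.7
time: 42.1
ee_pos: [0.4575, 0.0488, 0.2048]
tcp_rot: [-0.0, 0.997, -0.079, 0.001]
force: [0.2, -0.9, -5.4]
gripper_width: 0.0286
finger_force: 61.7
[0.45752711 0.04884662 0.20478173] [ 0.22643365 -0.94837159 -5.35764467]
```

View pics/w3.png

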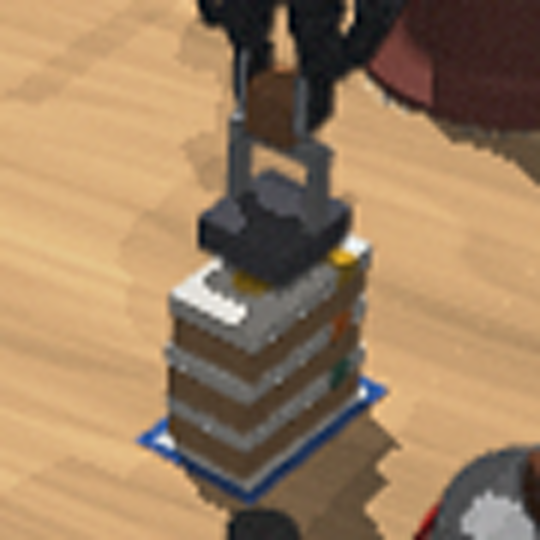

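Column intact, weight centred just above it. Lower about 15 mm gently.

```bash
python3 -m jog '[{"offset":[0,0,-0.006],"twist":[0,0,0]},{"offset":[0,0,-0.011],"twist":[0,0,0]},{"offset":[0,0,-0.014],"twist":[0,0,0]},{"offset":[0,0,-0.0155],"twist":[0,0,0]},{"offset":[0,0,-0.0155],"twist":[0,0,0]}]'
```

```text
time: 42.78
ee_pos: [0.4573, 0.049, 0.1897]
tcp_rot: [-0.0, 0.997, -0.078, 0.0]
force: [-4.3, 0.2, 4.4]
gripper_width: 0.029
finger_force: 63.1
```

```bash
python3 -m jog '[{"offset":[0,0,0],"twist":[0,0,0]},{"offset":[0,0,0],"twist":[0,0,0]},{"offset":[0,0,0],"twist":[0,0,0]},{"offset":[0,0,0.03],"twist":[0,0,0]},{"offset":[0,0,0.07],"twist":[0,0,0]}]' 0.0854
python3 -m jog '[{"offset":[0,0,0.05],"twist":[0,0,0]},{"offset":[0,-0.05,0.06],"twist":[0,0,0]},{"offset":[0,-0.1,0.06],"twist":[0,0,0]},{"offset":[0,-0.15,0.06],"twist":[0,0,0]},{"offset":[0,-0.2,0.06],"twist":[0,0,0]}]'
python3 -m jog '[{"offset":[0,-0.05,0],"twist":[0,0,0]},{"offset":[0,-0.1,0],"twist":[0,0,0]},{"offset":[0,-0.1,0],"twist":[0,0,0]}]'
python3 - <<'E'
from h import *
q=[]
for c in("top","scene"):
    f=grab(c)
    print(c,"weight",[(round(d["score"],2),ray(f,d["point"],.108).round(4)) for d in vision.pinpoint("weight",c)[:2]])
    for d in vision.trace("pot",c)[:2]: print("pot",d["extent"],fit([(f,d["mask"].astype(float))],cyl(.06,0,.036),[.489,.236],[0]))
    x,y,w,h=box_crop(f,[.47,.13,.08],50);q.append(cv2.resize(f["pixels"][y:y+h,x:x+w,::-1],None,fx=4,fy=4,interpolation=cv2.INTER_CUBIC))
cv2.imwrite("pics/end.png",np.hstack(q))
E
```

```text
time: 43.4
ee_pos: [0.4563, 0.0489, 0.2577]
tcp_rot: [0.0, 0.997, -0.079, -0.001]
force: [0.3, 0.3, 0.3]
gripper_width: 0.0853
finger_force: 0.0
time: 44.02
ee_pos: [0.4569, -0.1527, 0.3184]
tcp_rot: [0.0, 0.997, -0.079, 0.001]
force: [0.4, 0.4, -0.3]
gripper_width: 0.0851
finger_force: 0.0
time: 44.4
ee_pos: [0.4565, -0.2537, 0.3176]
tcp_rot: [-0.0, 0.997, -0.081, -0.0]
force: [0.9, 0.7, 0.5]
gripper_width: 0.0854
finger_force: 0.0
top weight [(0.79, array([0.4498, 0.0515, 0.108 ]))]
pot [220.1, 188.2, 39.1, 42.2] (np.float64(0.107), [0.4908, 0.2359, 0.0233])
scene weight [(0.67, array([0.4686, 0.0569, 0.108 ]))]
pot [375.5, 223.2, 35.8, 31.8] (np.float64(0.111), [0.4855, 0.2356, 0.147])
```

View pics/end.png

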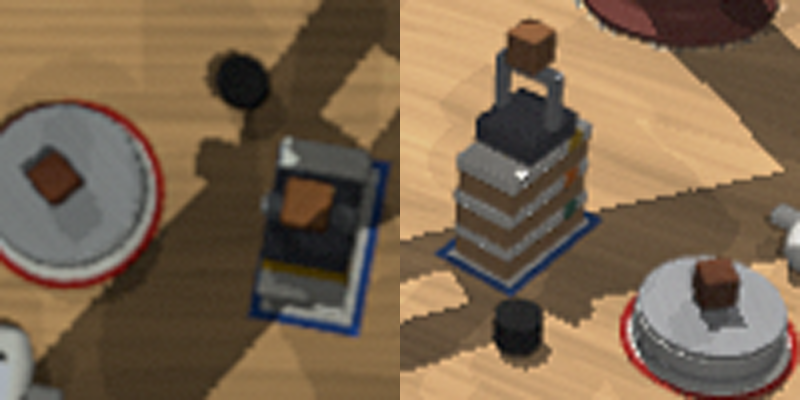

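The picture shows the pot centred on the red-rimmed mark (about 65,190 in the left crop). The column of three cartons is square on the blue outline, with the weight upright on top (about 525,130 in the right crop). The gripper is clear of everything.

```bash
python3 -c "
from plant import r
print(r.sign_off())"
```

```text
the job is handed in; nothing more can be done
None
```

The job is handed in, though no verdict was returned: in the last pictures the pot stood on the round mark, the three cartons present (green, orange, yellow) were stacked square on the blue outline with the press weight upright on top, and the gripper was clear.

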